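Make up two sampling kits on the laboratory bench

ROBOT

A 6-joint arm with a two-finger parallel gripper is mounted at the origin on the work surface. World frame = base frame: x ahead of the robot, y to its left, z up, the work surface at z = 0. Lengths are in m, angles in rad, forces in N, time in s.
With the tool pointing down it reaches from about 0.3 to 0.875 m from the base axis. Payload 6.4 kg.
Tool frame: the origin (TCP) lies on the centre line of the jaws, within the pads' length; the fingertips stand 22 mm ahead of it and the grasp point (between the pads) lies 3 mm ahead of it; z points along the fingers, y is the line along which they close (so a half turn about z gives the same grasp; the last joint's range is limited). The gripper opens to 85 mm and grips with 20 to 120 N. Pads are 22 mm wide; open, the fingers measure 114 mm over their backs; the gripper's body (76 mm by 85 mm) begins 54 mm behind the grasp point. The pads swing forward as they close: fully open they stand 13 mm farther back than shut.
Start: joints at [1.061, 0.181, 1.607, -0, 1.354, -0.206], TCP at [0.172, 0.549, 0.253] pointing down, gripper open.
Joint ranges: [-2.99, 2.99], [-0.89, 2.07], [0.3, 2.58], [-1.14, 4.28], [0, 2.63], [-3.12, 3.12]. Speed limits (rad/s): [2.57, 2.57, 3.01, 3.14, 3.14, 3.14].

INTERFACE

Orientations are given as a unit quaternion [w, x, y, z].
In Python, from bench import ctrl gives the robot as it stands. The module is installed in compiled form; this text tells all that it offers.
- The arm moves only by the tool servo_tool, never from a script. Its argument "commands" is a list of rows, each a list of 3 entries, a list of its own where there are three numbers: the shift along the tool's x, y, z in mm, then the turn about the tool's z in rad, then the finger opening in mm, from 0 to 85.4. In form: [[[dx, dy, dz], turn, jaw], ...]. A call has 1 to 20 rows; each row shifts and turns the commanded pose from where the row before left it, along the tool's axes as they then stand; what a row does not reach is not made up. A row lasts 1/8 s, in which the tool goes at most 62.5 mm and 10.7 degrees, less where a joint would pass 70% of its speed; a pose out of reach is approached as far as the arm can. A call with a gripper value outside its range is refused whole. The fingers move at their own pace and stop on an object; the grip force is fixed at half the most. Time passes only in rows, so rows that do not move let the fingers close. It gives the time, the measured TCP pose, the force, the opening and the grip force at its end, in the units of the state.
- ctrl.get_obs(): the state, without advancing time (a new reading comes with each control period).
- ctrl.camera(name): name is "scene" or "top" or "wrist"; returns a dict with "color" (400x640x3 uint8, red, green, blue), "z_map" (400x640 float32, m along the optical axis (not along the pixel's ray), 0 where there is no reading), "fx", "fy", "cx", "cy" (pixels), "k1" (the pictures are not rectified: a ray, as slopes to the right and down, at radius r is drawn at 1 + k1 r^2 times it, then the intrinsics apply), "R" (3x3) and "t" (3): a world point X has camera coordinates R X + t. Camera axes: x right, y down, z forward; pixel columns grow to the right and rows downward; lengths in m; the calibration is good to about 2 mm. A picture is of the moment at which its call begins.
- ctrl.hand_in(): hands the job in; it is judged then, once.
The state is a dict: "time_s": time; "q": joint angles; "dq": joint speeds; "joint_efforts": joint torques, N m; "eef_pos": TCP position; "eef_rot": TCP orientation; "wrist_force": force on the tool from outside, world axes, zero at the start; "torque": the same for the moment, N m; "opening": opening from 0.0 (shut) to 1.0 (fully open); "grasp_force": force on a finger pad.
Only numpy, scipy, OpenCV 4.12 (cv2) and the standard library are available. Lean on these libraries where they do the work, as an engineer would, in place of code of your own. Each camera call takes 0.05 s, during which the arm holds its last target. There are 200 camera calls.

TASK

Make up the two sampling kits from the stock on the bench: the blue tray gets the amber bottle, the pot with the red lid and the steel weight; the orange tray gets the white bottle and the pot with the yellow lid. In each tray the bottle goes in the compartment with the black pad and every other thing in a plain compartment of its own, all standing upright flat on the compartment floor. The green bottle and the pot with the green lid are not needed: leave them standing where they are.

Things in the scene. Friction and masses are not known exactly. Their poses are not given: they have to be found in the camera images.
- blue_tray: blue tray, fixed to the bench, 66 mm (x) by 190 mm (y), 18 mm high: three open compartments in a row along its y, centred at y = +62, 0 and -62 mm, each 58 mm square inside, walls and dividers 4 mm, floor 4 mm above the bench. The one at y = +62 mm has a flat black rubber pad on its floor (adds no height), the others are plain. Origin at the centre of the underside, z up
- orange_tray: orange tray, fixed to the bench, 66 mm (x) by 190 mm (y), 18 mm high: three open compartments in a row along its y, centred at y = +62, 0 and -62 mm, each 58 mm square inside, walls and dividers 4 mm, floor 4 mm above the bench. The one at y = +62 mm has a flat black rubber pad on its floor (adds no height), the others are plain. Origin at the centre of the underside, z up
- amber_bottle: amber (brown) bottle with a white cap: a closed upright reagent bottle, round body 38 mm in diameter up to 54 mm height, a short shoulder, a cap 25 mm in diameter from 61 mm to the top at 78 mm; about 80 g, loose; origin at the centre of its underside, z up its axis
- white_bottle: white bottle with a blue cap: a closed upright reagent bottle, round body 38 mm in diameter up to 54 mm height, a short shoulder, a cap 25 mm in diameter from 61 mm to the top at 78 mm; about 80 g, loose; origin at the centre of its underside, z up its axis
- green_bottle: green bottle with a black cap, not needed: a closed upright reagent bottle, round body 38 mm in diameter up to 54 mm height, a short shoulder, a cap 25 mm in diameter from 61 mm to the top at 78 mm; about 80 g, loose; origin at the centre of its underside, z up its axis
- red_pot: pot with a red lid: an upright lidded round sample pot with a white body, 40 mm in diameter over its whole height of 55 mm (the lid is the top 15 mm, flush with the body); about 50 g, loose; origin at the centre of its underside, z up its axis
- yellow_pot: pot with a yellow lid: an upright lidded round sample pot with a white body, 40 mm in diameter over its whole height of 55 mm (the lid is the top 15 mm, flush with the body); about 50 g, loose; origin at the centre of its underside, z up its axis
- green_pot: pot with a green lid, not needed: an upright lidded round sample pot with a white body, 40 mm in diameter over its whole height of 55 mm (the lid is the top 15 mm, flush with the body); about 50 g, loose; origin at the centre of its underside, z up its axis
- steel_weight: bare steel balance weight standing upright: cylinder 32 mm in diameter up to 40 mm height, then a thin neck and a knob 20 mm in diameter from 47 mm to the top at 56 mm; about 200 g, loose; origin at the centre of its underside, z up its axis

How it is judged:
At the end, for the whole second after the job is handed in: Each named thing is in its compartment as the goal says, within 15 mm of the centre along both tray axes, underside less than 8 mm above the tray's, tilted under 0.12 rad, slower than 20 mm/s. The green bottle and green-lidded pot are within 15 mm of where they started (x of amber_bottle in the frame of blue_tray between -0.015 and 0.015 m and y of amber_bottle in the frame of blue_tray between 0.047 and 0.077 m and z of amber_bottle in the frame of blue_tray between 0 and 0.008 m and angle between each of amber_bottle, white_bottle's own z axis and vertical below 0.12 rad and linear speed of each of amber_bottle, white_bottle below 0.02 m/s and ((x of red_pot in the frame of blue_tray between -0.015 and 0.015 m and y of red_pot in the frame of blue_tray between -0.015 and 0.015 m and z of red_pot in the frame of blue_tray between 0 and 0.008 m and angle between red_pot's own z axis and vertical below 0.12 rad and linear speed of red_pot below 0.02 m/s) or (x of red_pot in the frame of blue_tray between -0.015 and 0.015 m and y of red_pot in the frame of blue_tray between -0.077 and -0.047 m and z of red_pot in the frame of blue_tray between 0 and 0.008 m and angle between red_pot's own z axis and vertical below 0.12 rad and linear speed of red_pot below 0.02 m/s)) and ((x of steel_weight in the frame of blue_tray between -0.015 and 0.015 m and y of steel_weight in the frame of blue_tray between -0.015 and 0.015 m and z of steel_weight in the frame of blue_tray between 0 and 0.008 m and angle between steel_weight's own z axis and vertical below 0.12 rad and linear speed of steel_weight below 0.02 m/s) or (x of steel_weight in the frame of blue_tray between -0.015 and 0.015 m and y of steel_weight in the frame of blue_tray between -0.077 and -0.047 m and z of steel_weight in the frame of blue_tray between 0 and 0.008 m and angle between steel_weight's own z axis and vertical below 0.12 rad and linear speed of steel_weight below 0.02 m/s)) and x of white_bottle in the frame of orange_tray between -0.015 and 0.015 m and y of white_bottle in the frame of orange_tray between 0.047 and 0.077 m and z of white_bottle in the frame of orange_tray between 0 and 0.008 m and ((x of yellow_pot in the frame of orange_tray between -0.015 and 0.015 m and y of yellow_pot in the frame of orange_tray between -0.015 and 0.015 m and z of yellow_pot in the frame of orange_tray between 0 and 0.008 m and angle between yellow_pot's own z axis and vertical below 0.12 rad and linear speed of yellow_pot below 0.02 m/s) or (x of yellow_pot in the frame of orange_tray between -0.015 and 0.015 m and y of yellow_pot in the frame of orange_tray between -0.077 and -0.047 m and z of yellow_pot in the frame of orange_tray between 0 and 0.008 m and angle between yellow_pot's own z axis and vertical below 0.12 rad and linear speed of yellow_pot below 0.02 m/s)) and distance of each of green_bottle, green_pot from where it was at the start of the episode below 0.015 m); the robot touches nothing.
It fails at once if the green bottle or the green-lidded pot is knocked over or moved by more than 15 mm (distance of any of green_bottle, green_pot from where it was at the start of the episode above 0.015 m or angle between any of green_bottle, green_pot's own z axis and vertical above 0.4 rad).
It also fails if it takes over 122 s, if anything falls off the work surface, if the arm or the gripper's body presses on something with over 40 N, if the wrist force passes 120 N, or if a joint passes its speed limit or range.

## Working session

There is one attempt and no reset: what is moved stays moved. The work goes in short steps, Python scripts to look and compute and a tool call to move; the robot and the scene stay as the last step left them, time stands still between calls to the robot, and variables do not carry over. Pictures are saved under pics/ and viewed, at most 14 in all, crops included, and the job is handed in when it is done.

Besides the shell and the picture viewer there is one more tool, called in YAML: its name, and indented under it one key for each argument. servo_tool: Moves the arm, as the interface text tells. Its arguments: {"type":"object","properties":{"commands":{"type":"array"}},"required":["commands"]}

```bash
mkdir -p pics; cat > h.py <<'E'
import numpy as np, cv2
from bench import ctrl
def cam(n): return ctrl.camera(n)
def save(c,f): cv2.imwrite('pics/'+f,c['color'][:,:,::-1])
def ray(c,u,v):
    K=np.array([[c['fx'],0,c['cx']],[0,c['fy'],c['cy']],[0,0,1.]])
    p=cv2.undistortPoints(np.array([[[u,v]]],float),K,np.array([c['k1'],0,0,0,0.]))[0,0]
    R=np.array(c['R']);t=np.array(c['t'])
    return -R.T@t, R.T@np.array([p[0],p[1],1.])
def onplane(c,u,v,z):
    o,d=ray(c,u,v); return o+d*(z-o[2])/d[2]
def cloud(c):
    v,u=np.mgrid[0:400,0:640]
    K=np.array([[c['fx'],0,c['cx']],[0,c['fy'],c['cy']],[0,0,1.]])
    p=cv2.undistortPoints(np.stack([u,v],-1).reshape(-1,1,2).astype(float),K,np.array([c['k1'],0,0,0,0.]))[:,0]
    z=c['z_map'].reshape(-1,1).astype(float)
    X=np.hstack([p,np.ones((len(p),1))])*z
    W=(X-np.array(c['t']))@np.array(c['R'])
    W[z[:,0]==0]=np.nan
    return W.reshape(400,640,3)
E
python3 - <<'E'
from h import *
o=ctrl.get_obs();print(o)
for n in('top','scene','wrist'):
    c=cam(n);save(c,n+'0.png');print(n,c['fx'],c['k1'],np.round(c['R'],3).tolist(),np.round(c['t'],3), 'cam pos',np.round(-np.array(c['R']).T@c['t'],3))
E
```

```text
{'time_s': 0.0, 'q': array([ 1.06067990e+00,  1.81518232e-01,  1.60802266e+00, -1.47716771e-05,
        1.35379230e+00, -2.06290739e-01]), 'dq': array([ 8.15388759e-05,  7.67772696e-05,  1.09582136e-03, -9.07265662e-04,
       -1.72461175e-04,  6.77257741e-04]), 'joint_efforts': array([-5.28880028e-04, -4.44874048e+01, -3.51331902e+01, -3.34569722e-04,
        9.22830164e-03,  1.87899940e-05]), 'eef_pos': array([0.17174782, 0.54820707, 0.25238986]), 'eef_rot': array([-2.98357426e-04,  1.51327587e-01,  9.88483285e-01, -8.17562941e-04]), 'wrist_force': array([-0.50551827, -1.09039663,  0.01294514]), 'torque': array([0.01411765, 0.03148054, 0.02519895]), 'grasp_force': 0.0, 'opening': 1.000399309712188}
top 486.0365180069706 -0.13947198286885581 [[0.009, -1.0, 0.006], [-0.992, -0.01, -0.126], [0.126, -0.005, -0.992]] [-0.004  0.558  1.44 ] cam pos [0.372 0.008 1.499]
scene 463.9103824225351 -0.01793547218984254 [[0.738, 0.674, 0.003], [0.478, -0.52, -0.708], [-0.476, 0.525, -0.706]] [-0.418 -0.228  1.707] cam pos [ 1.23  -0.732  1.044]
wrist 333.59142984221546 -0.027184888869135407 [[0.3, 0.954, -0.001], [0.903, -0.284, 0.324], [0.308, -0.098, -0.946]] [-0.574 -0.041  0.381] cam pos [0.092 0.573 0.373]
```

View pics/top0.png

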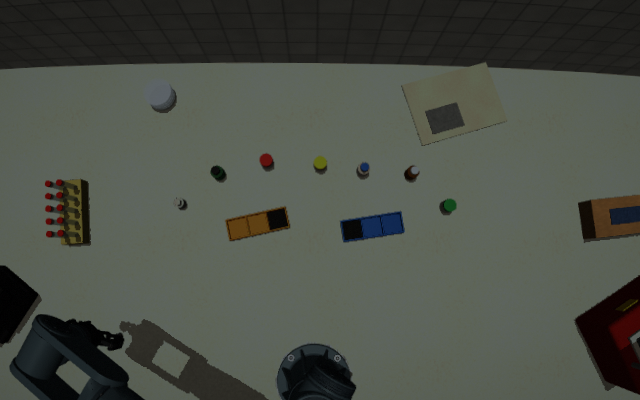

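View pics/scene0.png

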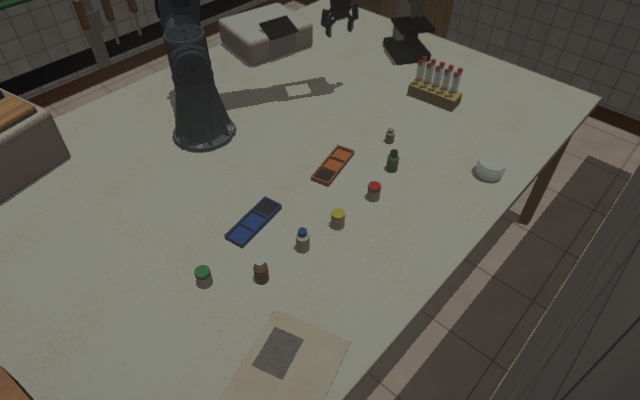

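Top view: the weight is at (180,204), green bottle (218,173), red pot (266,160), yellow pot (320,163), white bottle (364,169), amber bottle (412,172) and green pot (449,205). The orange tray has its pad at (278,218) on the right; the blue tray has its pad at (352,228) on the left. The scene view shows the same layout: weight (390,135), green bottle (392,160), red lid (374,187), yellow lid (338,214), blue cap (303,232), amber (261,270), green lid (203,272).

```bash
cat >> h.py <<'E'
def blobs(c,W,lo=0.03,hi=0.12):
    m=(W[...,2]>lo)&(W[...,2]<hi)&(W[...,0]>0.3)&(W[...,0]<0.75)&(abs(W[...,1])<0.6)
    n,L,S,C=cv2.connectedComponentsWithStats(m.astype(np.uint8))
    return [(L==i) for i in range(1,n) if S[i,4]>12]
def tri(cs,ps):
    A=np.zeros((3,3));b=np.zeros(3)
    for c,p in zip(cs,ps):
        o,d=ray(c,*p);d/=np.linalg.norm(d);M=np.eye(3)-np.outer(d,d);A+=M;b+=M@o
    X=np.linalg.solve(A,b)
    return X,[np.linalg.norm(np.cross(X-ray(c,*p)[0],ray(c,*p)[1]/np.linalg.norm(ray(c,*p)[1]))) for c,p in zip(cs,ps)]
def lidmask(c,col):
    h=cv2.cvtColor(c['color'],cv2.COLOR_RGB2HSV).astype(int);H,S,V=h[...,0],h[...,1],h[...,2]
    rng={'red':((H<6)|(H>174)),'yellow':(H>22)&(H<36),'green':(H>45)&(H<80),'blue':(H>100)&(H<125),'orange':(H>6)&(H<22)}[col]
    return rng&(S>110)&(V>45)
def traymeas(c,W,col):
    m=lidmask(c,col)&(W[...,0]>.25)&(W[...,0]<.62)&(abs(W[...,1])<.5)&(W[...,2]<0.03)
    m=cv2.morphologyEx(m.astype(np.uint8),cv2.MORPH_CLOSE,np.ones((3,3)))
    n,L,S,C=cv2.connectedComponentsWithStats(m)
    k=1+np.argmax(S[1:,4]);p=np.argwhere(L==k)
    P=np.array([onplane(c,u,v,0.018)[:2] for v,u in p])
    r=cv2.minAreaRect((P*1000).astype(np.float32));return r,C[k]
E
python3 - <<'E'
from h import *
T=cam('top');S=cam('scene');WT=cloud(T);WS=cloud(S)
for n,c,W in(('top',T,WT),('scene',S,WS)):
    print(n)
    for m in blobs(c,W):
        p=np.argwhere(m);P=W[m];top=np.nanpercentile(P[:,2],95);q=P[P[:,2]>top-.008]
        print(m.sum(),'px',np.round(p.mean(0)[::-1],1),'ztop',round(top,4),'xy top',np.round((q.min(0)+q.max(0))[:2]/2,4),'mean',np.round(q.mean(0)[:2],4),'rgb',c['color'][m].mean(0).astype(int))
    for col in('orange','blue'): 
        r,C=traymeas(c,W,col);print(col,np.round(C,1),np.round(r[0],1),np.round(r[1],1),round(r[2],1))
for col in('red','yellow','green'):
    ps=[]
    for c,W in((T,WT),(S,WS)):
        m=lidmask(c,col)&(W[...,2]>.03)&(W[...,2]<.1)&(W[...,0]>.3)&(W[...,0]<.75)&(abs(W[...,1])<.6)
        ps.append(np.argwhere(m).mean(0)[::-1])
    print(col,[np.round(p,1) for p in ps],*[np.round(x,4) for x in tri((T,S),ps)])
E
```

```text
top
153 px [265.4 160.5] ztop 0.0596 xy top [0.6636 0.153 ] mean [0.664  0.1529] rgb [83 22 18]
152 px [319.4 163.2] ztop 0.06 xy top [ 0.6562 -0.012 ] mean [ 0.6573 -0.0123] rgb [84 89 22]
133 px [363.  168.8] ztop 0.0812 xy top [ 0.6424 -0.1443] mean [ 0.6414 -0.1447] rgb [43 50 62]
140 px [217. 172.] ztop 0.0807 xy top [0.6279 0.3001] mean [0.6275 0.3009] rgb [12 21 13]
144 px [412.5 171.9] ztop 0.0812 xy top [ 0.6337 -0.2963] mean [ 0.6339 -0.296 ] rgb [56 51 46]
84 px [178.7 202.4] ztop 0.0596 xy top [0.5346 0.4178] mean [0.5336 0.4168] rgb [74 77 70]
154 px [448.9 205.1] ztop 0.0597 xy top [ 0.5332 -0.4079] mean [ 0.5326 -0.4075] rgb [20 63 27]
orange [250.6 224.8] [474.4 176.6] [ 66.6 189.2] 13.3
blue [379.1 225.3] [ 468.4 -175. ] [ 65.5 189.6] 9.2
scene
71 px [390.4 132.5] ztop 0.0591 xy top [0.5361 0.4169] mean [0.5356 0.4163] rgb [88 84 77]
169 px [392.9 158.2] ztop 0.0817 xy top [0.6299 0.3018] mean [0.6299 0.2992] rgb [54 60 50]
164 px [374. 188.] ztop 0.0593 xy top [0.6652 0.151 ] mean [0.6663 0.1502] rgb [97 55 50]
182 px [337.9 215.6] ztop 0.0584 xy top [ 0.6589 -0.0129] mean [ 0.6595 -0.0138] rgb [108 100  58]
224 px [302.4 237.4] ztop 0.0805 xy top [ 0.6422 -0.1457] mean [ 0.643  -0.1463] rgb [78 79 81]
246 px [260.3 268.4] ztop 0.0801 xy top [ 0.6339 -0.2952] mean [ 0.6345 -0.2961] rgb [83 76 67]
244 px [202.4 273.7] ztop 0.0583 xy top [ 0.5317 -0.4072] mean [ 0.5327 -0.4076] rgb [58 84 58]
orange [335.2 160.8] [476.7 177.8] [ 69.3 191.7] 13.1
blue [247.3 226.6] [ 467.3 -176. ] [ 63.2 184.2] 8.8
red [array([265.6, 159.7]), array([374.2, 185.3])] [0.6647 0.1516 0.0552] [0.0004 0.0004]
yellow [array([319.7, 162.5]), array([337.7, 213. ])] [ 0.6576 -0.0125  0.0549] [0. 0.]
green [array([447.7, 204.5]), array([nan, nan])] [nan nan nan] [nan nan]<stdin>:14: RuntimeWarning: Mean of empty slice.
  ret = um.true_divide(
```

servo_tool:
  commands:
    - [[0,0,0],0.178,85]
    - [[0,0,0],0.178,85]
    - [[0,0,0],0.178,85]
    - [[0,0,0],0.178,85]
    - [[0,0,0],0.178,85]
    - [[0,0,0],0.178,85]
    - [[-20,33,0],0,85]
    - [[-20,33,0],0,85]
    - [[-20,33,0],0,85]
    - [[-20,33,0],0,85]
    - [[-20,33,0],0,85]
    - [[-20,33,0],0,85]
    - [[-20,33,0],0,85]
    - [[-20,33,0],0,85]
    - [[-20,33,0],0,85]
    - [[-20,33,0],0,85]
    - [[0,0,0],0,85]

```text
time_s: 2.38
eef_pos: [0.5373, 0.4162, 0.2526]
eef_rot: [0.0, 0.635, 0.773, -0.0]
wrist_force: [0.5, -0.0, 0.2]
opening: 0.994
grasp_force: 0.0
```

```bash
cat > plan.py <<'E'
from h import *
from scipy.spatial.transform import Rotation as Ro
OBJ=dict(red=(.6650,.1515),yellow=(.6575,-.0125),white=(.6425,-.145),amber=(.634,-.296),weight=(.5352,.417))
def tray(c,th):
    a=np.radians(th);return np.array(c),np.array([-np.sin(a),np.cos(a)])
oc,oy=tray((.4752,.177),193.2);bc,by=tray((.468,-.1755),9.1)
OBJ.update(O_pad=oc+.062*oy,O_mid=oc,O_far=oc-.062*oy,B_pad=bc+.062*by,B_mid=bc,B_far=bc-.062*by)
def go(name,th=None,frm=None):
    o=ctrl.get_obs();w,x,y,z=o['eef_rot'];M=Ro.from_quat([x,y,z,w]).as_matrix()
    p=o['eef_pos'] if frm is None else np.r_[OBJ[frm],0]
    ang=np.degrees(np.arctan2(M[1,1],M[0,1]))
    d=M[:2,:2].T@(np.array(OBJ[name])-p[:2])*1000
    print(frm,'->',name,np.round(OBJ[name],4),'dx,dy mm',np.round(d,1),'yaw',round(ang,2),'tcp z',round(o['eef_pos'][2]*1000,1),'tilt',round(np.degrees(np.arccos(-M[2,2])),2),'t',round(o['time_s'],2),'open',round(o['opening'],3),'grasp',round(o['grasp_force'],1))
E
python3 - <<'E'
from plan import *
go('weight')
c=cam('wrist');save(c,'w1.png');W=cloud(c)
for m in blobs(c,W,.03,.12):
    P=W[m];p=np.argwhere(m);print(m.sum(),p.mean(0)[::-1].round(1),np.nanpercentile(P[:,2],95).round(4),((np.nanmin(P,0)+np.nanmax(P,0))/2)[:2].round(4),np.ptp(P[:,:2],axis=0).round(3))
E
```

```text
None -> weight [0.5352 0.417 ] dx,dy mm [ 1.2 -1.9] yaw 11.21 tcp z 252.6 tilt 0.03 t 2.38 open 0.994 grasp 0.0
764 [316.  172.6] 0.0565 [0.532  0.4172] [0.031 0.032]
1276 [378.8 290.6] 0.0781 [0.6265 0.3015] [0.037 0.035]
275 [380.4 377.7] 0.054 [0.6635 0.1646] [0.036 0.015]
```

View pics/w1.png

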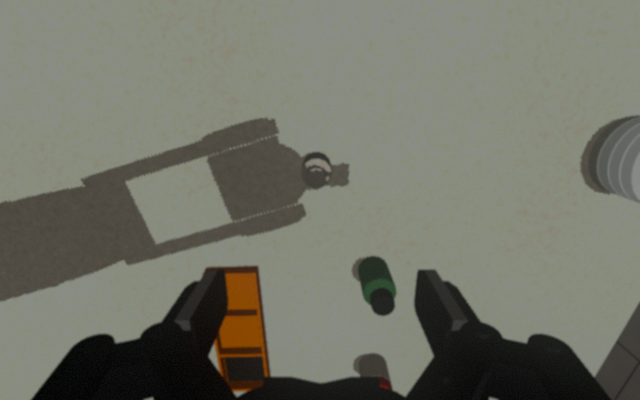

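The wrist view shows the weight at (316,172) midway between the fingers, and the green bottle at (378,290) well clear of them. The wrist camera puts the weight within 3 mm of the top/scene estimate, so I go down.

servo_tool:
  commands:
    - [[1,-3,40],0,85]
    - [[0,0,50],0,85]
    - [[0,0,45],0,85]
    - [[0,0,40],0,85]
    - [[0,0,20],0,85]
    - [[0,0,13],0,85]
    - [[0,0,0],0,85]
    - [[0,0,0],0,0]
    - [[0,0,0],0,0]
    - [[0,0,0],0,0]
    - [[0,0,0],0,0]
    - [[0,0,0],0,0]
    - [[0,0,0],0,0]

```text
time_s: 4.05
eef_pos: [0.5325, 0.4186, 0.0466]
eef_rot: [0.0, 0.633, 0.774, 0.001]
wrist_force: [-0.8, -0.5, 6.6]
opening: 0.342
grasp_force: 59.4
```

```bash
python3 - <<'E'
from plan import *
for n in('B_far','B_mid','O_far'): go(n)
E
```

```text
None -> B_far [ 0.4778 -0.2367] dx,dy mm [-631.6 -183.2] yaw 11.4 tcp z 46.6 tilt 0.09 t 4.05 open 0.342 grasp 59.4
None -> B_mid [ 0.468  -0.1755] dx,dy mm [-569.6 -180.7] yaw 11.4 tcp z 46.6 tilt 0.09 t 4.05 open 0.342 grasp 59.4
None -> O_far [0.461  0.2374] dx,dy mm [-163.6 -105.9] yaw 11.4 tcp z 46.6 tilt 0.09 t 4.05 open 0.342 grasp 59.4
```

servo_tool:
  commands:
    - [[0,0,-30],0,0]
    - [[0,0,-50],0,0]
    - [[0,0,-30],0,0]
    - [[-22,-6,0],0,0]
    - [[-45,-13,0],0,0]
    - [[-45,-13,0],0,0]
    - [[-45,-13,0],0,0]
    - [[-45,-13,0],0,0]
    - [[-45,-13,0],0,0]
    - [[-45,-13,0],0,0]
    - [[-45,-13,0],0,0]
    - [[-45,-13,0],0,0]
    - [[-45,-13,0],0,0]
    - [[-45,-13,0],0,0]
    - [[-45,-13,0],0,0]
    - [[-45,-13,0],0,0]
    - [[-45,-13,0],0,0]
    - [[-24,-8,0],0.04,0]
    - [[0,0,0],0,0]

```text
time_s: 6.42
eef_pos: [0.4766, -0.238, 0.1548]
eef_rot: [-0.0, 0.65, 0.76, -0.0]
wrist_force: [-0.1, 0.6, -2.8]
opening: 0.35
grasp_force: 59.9
```

```bash
python3 - <<'E'
from plan import *
go('B_far')
c=cam('wrist');save(c,'w2.png')
E
```

```text
None -> B_far [ 0.4778 -0.2367] dx,dy mm [1.1 1.4] yaw 8.94 tcp z 154.8 tilt 0.04 t 6.42 open 0.35 grasp 59.9
```

View pics/w2.png

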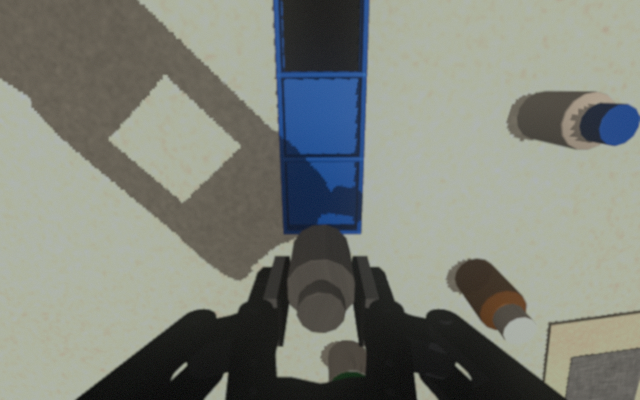

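The weight is held upright at (320,280). Behind it, the blue tray's plain end compartment spans (283–362, 160–232). I check that compartment from this view before lowering.

```bash
python3 - <<'E'
from plan import *
c=cam('wrist')
P=[onplane(c,u,v,.018)[:2] for u,v in((283,158.5),(363,158.5),(282,233.5),(364,233.5))]
print(np.round(P,4),np.mean(P,0).round(4),OBJ['B_far'])
E
```

```text
[[ 0.4423 -0.2088]
 [ 0.5038 -0.1991]
 [ 0.4491 -0.2721]
 [ 0.5171 -0.2613]] [ 0.4781 -0.2353] [ 0.4778058  -0.23671966]
```

servo_tool:
  commands:
    - [[1,1,20],0,0]
    - [[1,0,35],0,0]
    - [[0,0,30],0,0]
    - [[0,0,12],0,0]
    - [[0,0,6],0,0]
    - [[0,0,0],0,0]
    - [[0,0,0],0,0]
    - [[0,0,0],0,85]
    - [[0,0,0],0,85]
    - [[0,0,0],0,85]
    - [[0,0,0],0,85]
    - [[0,0,0],0,85]
    - [[0,0,-30],0,85]
    - [[0,0,-60],0,85]
    - [[0,0,-60],0,85]
    - [[0,0,0],0,85]

```text
time_s: 8.52
eef_pos: [0.4807, -0.2365, 0.2081]
eef_rot: [0.006, 0.649, 0.761, 0.0]
wrist_force: [0.3, -0.9, 0.3]
opening: 0.995
grasp_force: 0.0
```

```bash
python3 - <<'E'
from plan import *
go('amber');go('B_pad',frm='amber')
c=cam('wrist');save(c,'w3.png');W=cloud(c)
for m in blobs(c,W,.03,.12):
    P=W[m];p=np.argwhere(m);print(m.sum(),p.mean(0)[::-1].round(1),np.nanpercentile(P[:,2],95).round(4),((np.nanmin(P,0)+np.nanmax(P,0))/2)[:2].round(4),np.ptp(P[:,:2],axis=0).round(3))
E
```

```text
None -> amber [ 0.634 -0.296] dx,dy mm [-83.1 141.9] yaw 9.12 tcp z 208.1 tilt 0.64 t 8.53 open 0.995 grasp 0.0
amber -> B_pad [ 0.4582 -0.1143] dx,dy mm [ 207.3 -144.8] yaw 9.12 tcp z 208.1 tilt 0.64 t 8.53 open 0.995 grasp 0.0
2726 [530.3 114.5] 0.0784 [ 0.6377 -0.1465] [0.032 0.038]
1043 [317.  184.6] 0.0605 [ 0.4785 -0.2359] [0.031 0.032]
1907 [466.3 272.5] 0.0782 [ 0.6315 -0.2961] [0.036 0.037]
1479 [340.2 346.5] 0.0555 [ 0.5301 -0.4083] [0.04  0.041]
```

View pics/w3.png

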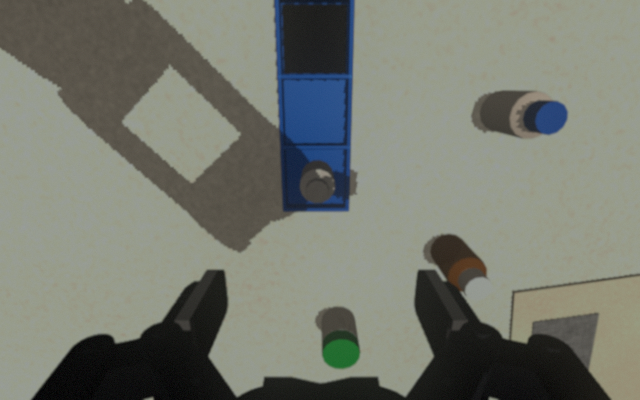

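The weight stands in the plain end compartment at (317,185). It measures (0.4785, -0.236) with its top at 60 mm, as it should. The amber bottle is next, at (466,272).

servo_tool:
  commands:
    - [[-20,35,0],0,85]
    - [[-30,50,0],0,85]
    - [[-23,38,0],0,85]
    - [[-10,18,0],0,85]
    - [[0,0,20],0,85]
    - [[0,0,45],0,85]
    - [[0,0,45],0,85]
    - [[0,0,35],0,85]
    - [[0,0,20],0,85]
    - [[0,0,0],0,85]
    - [[0,0,0],0,0]
    - [[0,0,0],0,0]
    - [[0,0,0],0,0]
    - [[0,0,0],0,0]
    - [[0,0,0],0,0]

```text
time_s: 10.45
eef_pos: [0.6314, -0.2947, 0.0393]
eef_rot: [0.002, 0.649, 0.761, 0.0]
wrist_force: [-0.8, -0.2, 5.9]
opening: 0.431
grasp_force: 60.5
```

```bash
python3 - <<'E'
from plan import *
go('B_pad')
E
```

```text
None -> B_pad [ 0.4582 -0.1143] dx,dy mm [ 205.6 -142.4] yaw 9.12 tcp z 39.3 tilt 0.18 t 10.45 open 0.431 grasp 60.5
```

servo_tool:
  commands:
    - [[0,0,-30],0,0]
    - [[0,0,-50],0,0]
    - [[0,0,-30],0,0]
    - [[15,-10,0],0,0]
    - [[38,-26,0],0,0]
    - [[38,-26,0],0,0]
    - [[38,-26,0],0,0]
    - [[38,-26,0],0,0]
    - [[30,-21,0],0,0]
    - [[9,-7,0],0,0]
    - [[0,0,0],0,0]
    - [[0,0,0],0,0]

```text
time_s: 11.95
eef_pos: [0.4586, -0.1141, 0.1478]
eef_rot: [0.001, 0.649, 0.761, 0.0]
wrist_force: [-0.2, 0.9, -0.6]
opening: 0.432
grasp_force: 60.2
```

```bash
python3 - <<'E'
from plan import *
go('B_pad')
c=cam('wrist');save(c,'w4.png')
E
```

```text
None -> B_pad [ 0.4582 -0.1143] dx,dy mm [-0.1 -0.4] yaw 9.08 tcp z 147.8 tilt 0.1 t 11.95 open 0.432 grasp 60.2
```

View pics/w4.png

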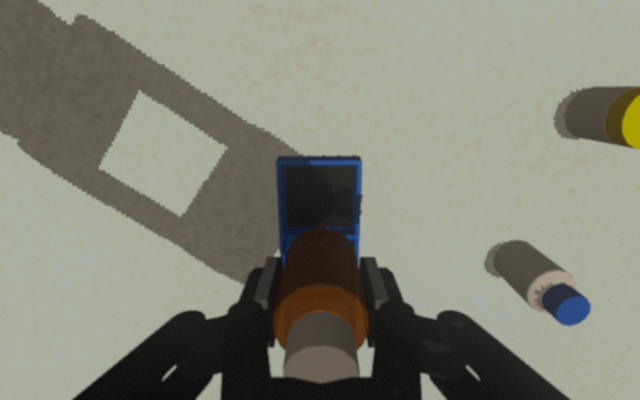

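The amber bottle is held upright at (320,300), and the padded compartment is at (320,195), on the same centre line. I lower it and then go on over the red pot.

servo_tool:
  commands:
    - [[0,0,20],0,0]
    - [[0,0,35],0,0]
    - [[0,0,30],0,0]
    - [[0,0,12],0,0]
    - [[0,0,6],0,0]
    - [[0,0,0],0,0]
    - [[0,0,0],0,85]
    - [[0,0,0],0,85]
    - [[0,0,0],0,85]
    - [[0,0,0],0,85]
    - [[0,0,0],0,85]
    - [[0,0,-30],0,85]
    - [[0,0,-60],0,85]
    - [[0,0,-60],0,85]
    - [[0,0,0],0,85]
    - [[0,0,0],0,85]

```text
time_s: 14.0
eef_pos: [0.4571, -0.1128, 0.1939]
eef_rot: [-0.0, 0.649, 0.761, -0.0]
wrist_force: [-0.7, -0.2, -1.1]
opening: 0.997
grasp_force: 0.0
```

```bash
python3 - <<'E'
from plan import *
go('red');go('B_mid',frm='red')
c=cam('wrist');W=cloud(c)
for m in blobs(c,W,.03,.12):
    P=W[m];p=np.argwhere(m);print(m.sum(),p.mean(0)[::-1].round(1),np.nanpercentile(P[:,2],95).round(4),((np.nanmin(P,0)+np.nanmax(P,0))/2)[:2].round(4),np.ptp(P[:,:2],axis=0).round(3),c['color'][m].mean(0).astype(int))
E
```

```text
None -> red [0.665  0.1515] dx,dy mm [228.1 247.1] yaw 9.11 tcp z 193.9 tilt 0.01 t 14.0 open 0.997 grasp 0.0
red -> B_mid [ 0.468  -0.1755] dx,dy mm [-291.7 -246.3] yaw 9.11 tcp z 193.9 tilt 0.01 t 14.0 open 0.997 grasp 0.0
3033 [588.2 114.2] 0.0557 [ 0.6571 -0.0143] [0.041 0.039] [126 118  17]
1973 [321.6 199.9] 0.0824 [ 0.4581 -0.1139] [0.037 0.033] [75 60 50]
2360 [517.6 262.3] 0.0783 [ 0.6389 -0.146 ] [0.035 0.038] [77 81 89]
1032 [322.4 314.2] 0.06 [ 0.478  -0.2335] [0.031 0.029] [98 94 88]
```

servo_tool:
  commands:
    - [[14,15,0],0,85]
    - [[33,36,0],0,85]
    - [[33,36,0],0,85]
    - [[33,36,0],0,85]
    - [[33,36,0],0,85]
    - [[33,36,0],0,85]
    - [[33,36,0],0,85]
    - [[16,16,0],0,85]
    - [[0,0,0],0,85]
    - [[0,0,20],0,85]
    - [[0,0,40],0,85]
    - [[0,0,40],0,85]
    - [[0,0,30],0,85]
    - [[0,0,20],0,85]
    - [[0,0,0],0,85]
    - [[0,0,0],0,0]
    - [[0,0,0],0,0]
    - [[0,0,0],0,0]
    - [[0,0,0],0,0]
    - [[0,0,0],0,0]

```text
time_s: 16.55
eef_pos: [0.6665, 0.1513, 0.0461]
eef_rot: [0.001, 0.649, 0.761, 0.001]
wrist_force: [0.0, -0.2, 5.5]
opening: 0.45
grasp_force: 60.7
```

```bash
python3 - <<'E'
from plan import *
go('red');go('B_mid')
E
```

```text
None -> red [0.665  0.1515] dx,dy mm [ 0.4 -1.4] yaw 9.12 tcp z 46.1 tilt 0.17 t 16.55 open 0.45 grasp 60.7
None -> B_mid [ 0.468  -0.1755] dx,dy mm [-291.2 -247.8] yaw 9.12 tcp z 46.1 tilt 0.17 t 16.55 open 0.45 grasp 60.7
```

servo_tool:
  commands:
    - [[0,0,-30],0,0]
    - [[0,0,-50],0,0]
    - [[0,0,-35],0,0]
    - [[-18,-16,0],0,0]
    - [[-32,-27,0],0,0]
    - [[-32,-27,0],0,0]
    - [[-32,-27,0],0,0]
    - [[-32,-27,0],0,0]
    - [[-32,-27,0],0,0]
    - [[-32,-27,0],0,0]
    - [[-32,-27,0],0,0]
    - [[-32,-27,0],0,0]
    - [[-17,-16,0],0,0]
    - [[0,0,0],0,0]
    - [[0,0,0],0,0]

```text
time_s: 18.42
eef_pos: [0.4667, -0.1749, 0.1594]
eef_rot: [0.0, 0.649, 0.761, 0.0]
wrist_force: [0.5, 0.4, -1.1]
opening: 0.446
grasp_force: 60.4
```

```bash
python3 - <<'E'
from plan import *
go('B_mid')
c=cam('wrist');save(c,'w5.png')
E
```

```text
None -> B_mid [ 0.468  -0.1755] dx,dy mm [-0.8  1.2] yaw 9.11 tcp z 159.4 tilt 0.02 t 18.43 open 0.446 grasp 60.4
```

View pics/w5.png

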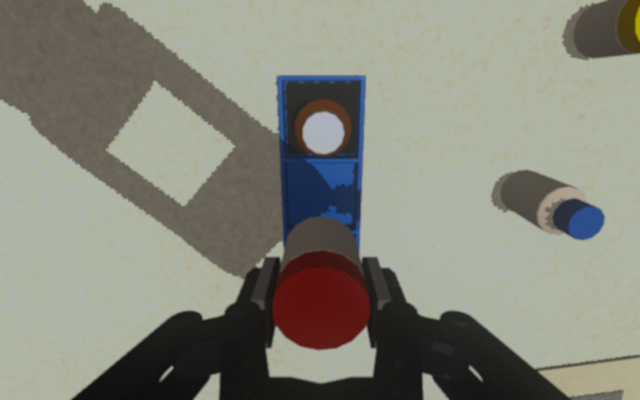

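The red pot is held upright at (322,290), in line with the empty middle compartment at (320,200). The amber bottle stands on the black pad at (322,130).

servo_tool:
  commands:
    - [[-1,1,20],0,0]
    - [[0,0,35],0,0]
    - [[0,0,33],0,0]
    - [[0,0,14],0,0]
    - [[0,0,6],0,0]
    - [[0,0,0],0,0]
    - [[0,0,0],0,85]
    - [[0,0,0],0,85]
    - [[0,0,0],0,85]
    - [[0,0,0],0,85]
    - [[0,0,0],0,85]
    - [[0,0,-30],0,85]
    - [[0,0,-60],0,85]
    - [[0,0,-60],0,85]
    - [[0,0,0],0,85]
    - [[0,0,0],0,85]

```text
time_s: 20.48
eef_pos: [0.4673, -0.1761, 0.201]
eef_rot: [-0.0, 0.649, 0.761, -0.0]
wrist_force: [0.3, -0.7, -1.0]
opening: 0.993
grasp_force: 0.0
```

```bash
python3 - <<'E'
from plan import *
go('white');go('O_pad',frm='white')
c=cam('wrist');W=cloud(c)
for m in blobs(c,W,.03,.12):
    P=W[m];p=np.argwhere(m);print(m.sum(),p.mean(0)[::-1].round(1),np.nanpercentile(P[:,2],95).round(4),((np.nanmin(P,0)+np.nanmax(P,0))/2)[:2].round(4),np.ptp(P[:,:2],axis=0).round(3),c['color'][m].mean(0).astype(int))
E
```

```text
None -> white [ 0.6425 -0.145 ] dx,dy mm [  2.9 177.9] yaw 9.11 tcp z 201.0 tilt 0.0 t 20.48 open 0.993 grasp 0.0
white -> O_pad [0.4894 0.1166] dx,dy mm [ 282.6 -109.8] yaw 9.11 tcp z 201.0 tilt 0.0 t 20.48 open 0.993 grasp 0.0
3468 [600.5  27.9] 0.0558 [ 0.6567 -0.0148] [0.041 0.039] [125 118  15]
1906 [321.6 120.4] 0.0826 [ 0.4584 -0.1161] [0.038 0.037] [111 101  98]
2517 [526.9 191.5] 0.0784 [ 0.6389 -0.1464] [0.034 0.038] [78 83 92]
1991 [321.6 193.3] 0.0598 [ 0.4679 -0.1766] [0.039 0.04 ] [83 26 27]
1042 [322.4 251.9] 0.0603 [ 0.4783 -0.2349] [0.031 0.03 ] [107 102  94]
66 [339.5 376.8] 0.0346 [ 0.5246 -0.3931] [0.025 0.011] [67 63 56]
```

servo_tool:
  commands:
    - [[0,18,0],0,85]
    - [[1,45,0],0,85]
    - [[1,45,0],0,85]
    - [[0,45,0],0,85]
    - [[0,24,0],0,85]
    - [[0,0,0],0,85]
    - [[0,0,20],0,85]
    - [[0,0,40],0,85]
    - [[0,0,45],0,85]
    - [[0,0,32],0,85]
    - [[0,0,20],0,85]
    - [[0,0,0],0,85]
    - [[0,0,0],0,0]
    - [[0,0,0],0,0]
    - [[0,0,0],0,0]
    - [[0,0,0],0,0]
    - [[0,0,0],0,0]

```text
time_s: 22.65
eef_pos: [0.6432, -0.1467, 0.0461]
eef_rot: [0.001, 0.649, 0.761, 0.0]
wrist_force: [-0.3, -0.3, 6.3]
opening: 0.422
grasp_force: 60.6
```

```bash
python3 - <<'E'
from plan import *
go('white');go('O_pad')
E
```

```text
None -> white [ 0.6425 -0.145 ] dx,dy mm [ 1.8 -0.5] yaw 9.12 tcp z 46.1 tilt 0.17 t 22.65 open 0.422 grasp 60.6
None -> O_pad [0.4894 0.1166] dx,dy mm [ 284.4 -110.2] yaw 9.12 tcp z 46.1 tilt 0.17 t 22.65 open 0.422 grasp 60.6
```

servo_tool:
  commands:
    - [[0,0,-30],0,0]
    - [[0,0,-50],0,0]
    - [[0,0,-35],0,0]
    - [[17,-7,0],0,0]
    - [[38,-15,0],0,0]
    - [[38,-15,0],0,0]
    - [[38,-15,0],0,0]
    - [[38,-15,0],0,0]
    - [[38,-15,0],0,0]
    - [[38,-15,0],0,0]
    - [[27,-9,0],0,0]
    - [[12,-4,0],0,0]
    - [[0,0,0],-0.07,0]
    - [[0,0,0],0,0]
    - [[0,0,0],0,0]

```text
time_s: 24.52
eef_pos: [0.4884, 0.1164, 0.1589]
eef_rot: [-0.0, 0.622, 0.783, -0.0]
wrist_force: [-0.3, 0.6, -0.5]
opening: 0.425
grasp_force: 60.1
```

```bash
python3 - <<'E'
from plan import *
go('O_pad')
c=cam('wrist');save(c,'w6.png')
E
```

```text
None -> O_pad [0.4894 0.1166] dx,dy mm [0. 1.] yaw 13.02 tcp z 158.9 tilt 0.03 t 24.52 open 0.425 grasp 60.1
```

View pics/w6.png

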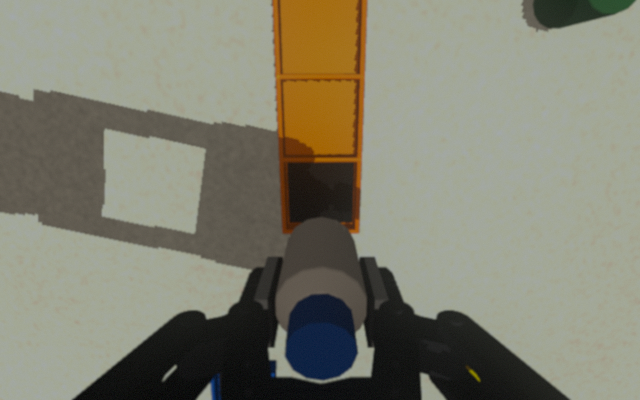

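The white bottle is held upright at (320,280). The padded orange compartment is at (320,193), on the same centre line, in the same relation as the first placing.

servo_tool:
  commands:
    - [[0,1,20],0,0]
    - [[0,0,35],0,0]
    - [[0,0,33],0,0]
    - [[0,0,13],0,0]
    - [[0,0,6],0,0]
    - [[0,0,0],0,0]
    - [[0,0,0],0,85]
    - [[0,0,0],0,85]
    - [[0,0,0],0,85]
    - [[0,0,0],0,85]
    - [[0,0,0],0,85]
    - [[0,0,-30],0,85]
    - [[0,0,-60],0,85]
    - [[0,0,-60],0,85]
    - [[0,0,0],0,85]
    - [[0,0,0],0,85]

```text
time_s: 26.58
eef_pos: [0.4891, 0.117, 0.2021]
eef_rot: [0.0, 0.622, 0.783, -0.0]
wrist_force: [-0.6, 0.1, -0.9]
opening: 0.993
grasp_force: 0.0
```

```bash
python3 - <<'E'
from plan import *
go('yellow');go('O_far',frm='yellow')
c=cam('wrist');W=cloud(c)
for m in blobs(c,W,.03,.12):
    P=W[m];p=np.argwhere(m);print(m.sum(),p.mean(0)[::-1].round(1),np.nanpercentile(P[:,2],95).round(4),((np.nanmin(P,0)+np.nanmax(P,0))/2)[:2].round(4),np.ptp(P[:,:2],axis=0).round(3),c['color'][m].mean(0).astype(int))
E
```

```text
None -> yellow [ 0.6575 -0.0125] dx,dy mm [-164.3  134.6] yaw 13.12 tcp z 202.1 tilt 0.0 t 26.57 open 0.993 grasp 0.0
yellow -> O_far [0.461  0.2374] dx,dy mm [ 287.9 -134.6] yaw 13.12 tcp z 202.1 tilt 0.0 t 26.57 open 0.993 grasp 0.0
1872 [554.9  12.9] 0.078 [0.6257 0.2903] [0.037 0.019] [35 48 34]
1851 [321.8 192.8] 0.0825 [0.4898 0.1185] [0.038 0.035] [61 60 65]
917 [245.5 377.4] 0.0637 [ 0.4579 -0.1049] [0.037 0.019] [40 25 14]
```

servo_tool:
  commands:
    - [[-17,14,0],0,85]
    - [[-37,30,0],0,85]
    - [[-37,30,0],0,85]
    - [[-37,30,0],0,85]
    - [[-28,23,0],0,85]
    - [[-9,7,0],0,85]
    - [[0,0,0],0,85]
    - [[0,0,20],0,85]
    - [[0,0,40],0,85]
    - [[0,0,45],0,85]
    - [[0,0,32],0,85]
    - [[0,0,20],0,85]
    - [[0,0,0],0,85]
    - [[0,0,0],0,0]
    - [[0,0,0],0,0]
    - [[0,0,0],0,0]
    - [[0,0,0],0,0]
    - [[0,0,0],0,0]

```text
time_s: 28.88
eef_pos: [0.6587, -0.0136, 0.0471]
eef_rot: [0.001, 0.622, 0.783, 0.001]
wrist_force: [-0.3, 0.9, 5.1]
opening: 0.449
grasp_force: 60.6
```

```bash
python3 - <<'E'
from plan import *
go('yellow');go('O_far')
E
```

```text
None -> yellow [ 0.6575 -0.0125] dx,dy mm [ 1.3 -0.9] yaw 13.12 tcp z 47.1 tilt 0.17 t 28.88 open 0.449 grasp 60.6
None -> O_far [0.461  0.2374] dx,dy mm [ 289.2 -135.5] yaw 13.12 tcp z 47.1 tilt 0.17 t 28.88 open 0.449 grasp 60.6
```

servo_tool:
  commands:
    - [[0,0,-30],0,0]
    - [[0,0,-50],0,0]
    - [[0,0,-35],0,0]
    - [[17,-8,0],0,0]
    - [[38,-18,0],0,0]
    - [[38,-18,0],0,0]
    - [[38,-18,0],0,0]
    - [[38,-18,0],0,0]
    - [[38,-18,0],0,0]
    - [[38,-18,0],0,0]
    - [[31,-14,0],0,0]
    - [[13,-6,0],0,0]
    - [[0,0,0],0,0]
    - [[0,0,0],0,0]

```text
time_s: 30.62
eef_pos: [0.4599, 0.2366, 0.1601]
eef_rot: [0.0, 0.622, 0.783, -0.0]
wrist_force: [0.3, -0.6, -0.9]
opening: 0.451
grasp_force: 60.4
```

```bash
python3 - <<'E'
from plan import *
go('O_far')
c=cam('wrist');save(c,'w7.png')
E
```

```text
None -> O_far [0.461  0.2374] dx,dy mm [0.5 1.3] yaw 13.09 tcp z 160.1 tilt 0.02 t 30.62 open 0.451 grasp 60.4
```

View pics/w7.png

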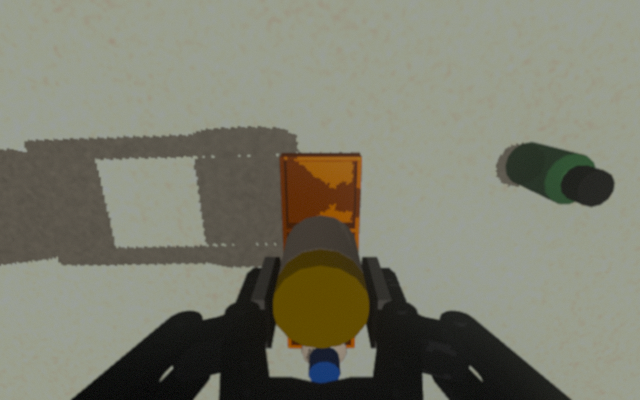

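The yellow pot is held upright at (320,290) and the empty plain end compartment is at (320,190). I lower it, retreat and check everything.

servo_tool:
  commands:
    - [[0,1,20],0,0]
    - [[0,0,35],0,0]
    - [[0,0,33],0,0]
    - [[0,0,13],0,0]
    - [[0,0,7],0,0]
    - [[0,0,0],0,0]
    - [[0,0,0],0,85]
    - [[0,0,0],0,85]
    - [[0,0,0],0,85]
    - [[0,0,0],0,85]
    - [[0,0,0],0,85]
    - [[0,0,-30],0,85]
    - [[0,0,-60],0,85]
    - [[0,0,-60],0,85]
    - [[20,-20,0],0,85]
    - [[40,-30,0],0,85]
    - [[40,-30,0],0,85]
    - [[20,-10,0],0,85]
    - [[0,0,0],0,85]

```text
time_s: 33.05
eef_pos: [0.3443, 0.3348, 0.2023]
eef_rot: [-0.0, 0.621, 0.784, 0.0]
wrist_force: [0.3, 0.7, -0.1]
opening: 0.999
grasp_force: 0.0
```

```bash
python3 - <<'E'
from plan import *
go('O_far')
for n in('top','scene'):
    c=cam(n);save(c,n+'9.png');W=cloud(c);print(n)
    for m in blobs(c,W):
        P=W[m];top=np.nanpercentile(P[:,2],95);q=P[P[:,2]>top-.008]
        xy=((q.min(0)+q.max(0))/2)[:2]
        k=min(OBJ,key=lambda k:np.linalg.norm(xy-OBJ[k]))
        print(k,'err mm',np.round((xy-OBJ[k])*1000,1),'ztop',round(top,4),'xy',np.round(xy,4),'rgb',c['color'][m].mean(0).astype(int))
a=cv2.imread('pics/scene9.png')[110:300,180:430];cv2.imwrite('pics/s9.png',cv2.resize(a,(750,570)))
E
```

```text
None -> O_far [0.461  0.2374] dx,dy mm [-121.7   91.2] yaw 13.29 tcp z 202.3 tilt 0.0 t 33.05 open 0.999 grasp 0.0
top
weight err mm [  92.  -116.2] ztop 0.0815 xy [0.6272 0.3008] rgb [13 23 14]
amber err mm [-100.8 -111.2] ztop 0.0591 xy [ 0.5332 -0.4072] rgb [21 67 29]
O_pad err mm [0.8 2.2] ztop 0.0842 xy [0.4902 0.1188] rgb [49 58 71]
B_far err mm [4.1 1.5] ztop 0.0623 xy [ 0.4819 -0.2352] rgb [82 86 81]
O_far err mm [ 3.  -0.8] ztop 0.0633 xy [0.4641 0.2365] rgb [91 94 20]
B_mid err mm [4.1 0. ] ztop 0.0632 xy [ 0.4721 -0.1755] rgb [90 18 16]
B_pad err mm [ 2.  -0.8] ztop 0.0857 xy [ 0.4602 -0.1151] rgb [62 57 55]
scene
O_far err mm [ 0.7 -0.3] ztop 0.0634 xy [0.4617 0.237 ] rgb [100  92  57]
weight err mm [  94.5 -115.9] ztop 0.0802 xy [0.6297 0.3011] rgb [54 61 51]
O_pad err mm [2.5 1.8] ztop 0.0845 xy [0.4919 0.1184] rgb [75 74 74]
B_pad err mm [ 2.5 -0.9] ztop 0.0845 xy [ 0.4607 -0.1152] rgb [75 68 60]
B_mid err mm [ 1.1 -0.5] ztop 0.0628 xy [ 0.4691 -0.176 ] rgb [95 53 49]
B_far err mm [2.9 2.5] ztop 0.0629 xy [ 0.4808 -0.2342] rgb [87 83 78]
amber err mm [-101.9 -111.4] ztop 0.0578 xy [ 0.5321 -0.4074] rgb [58 84 58]
```

View pics/s9.png

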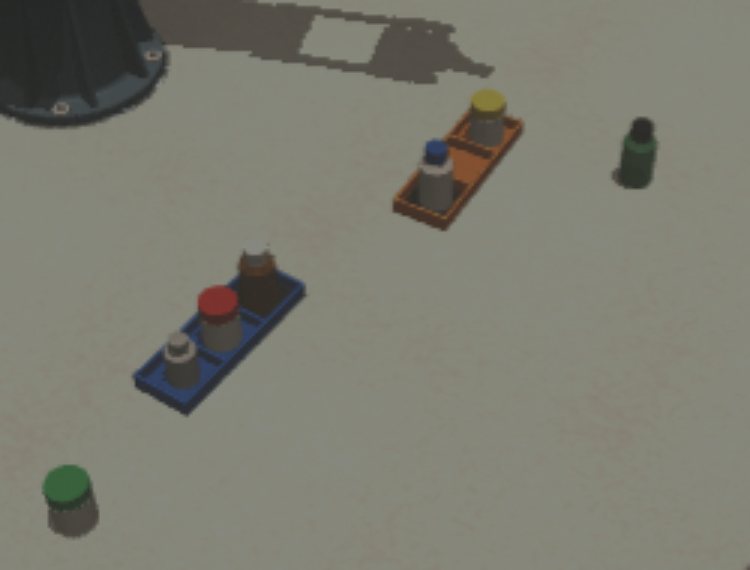

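The crop shows all five things upright in their compartments. The blue tray holds the amber bottle at (257,275), red pot (220,318) and weight (181,360); the orange tray holds the white bottle at (436,175) and yellow pot (487,117). The green bottle (638,152) and green pot (70,500) have not moved, and every placing error is under 5 mm.

```bash
python3 -c "
from bench import ctrl
print(ctrl.hand_in())"
```

```text
the job is handed in; nothing more can be done
None
```

I handed the job in at about 33 s: all five things stand upright within about 5 mm of their compartment centres, and the green bottle and green-lidded pot are where they started; the hand-in call gave no verdict.

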